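# Key the lazy susan spindle and hold it for the set screw

### The job

Put the spindle back in the lazy susan: take it by its black wing grip out of the cork stand and pass its shank down through the steel eyelet in the middle of the clear tray with the grip's red end over the red stripe, then turn it counter-clockwise (seen from above) until you feel its flat find the flat hidden in the socket and it drops. Push it fully home against the spring, its shoulder down on the eyelet, and finish still gripping it and holding it down there, so that I can do up the set screw. Leave the things on the tray where they are.

Things in the scene. Friction and masses are not known exactly. Their poses are not given: they have to be found in the camera images.
- spindle_grip (a point): Centre of the loose spindle's wing grip: a black upright block 44 mm long (its x), 16 mm thick (its y: pinch it here), 44 mm tall, its +x end red. Under it a round shoulder 30 mm across, 5 mm thick, its underside 27 mm below this point; then the shank. z points up. About 120 g. Starts upright, hanging by its shoulder in the cork stand.
- spindle_tip (a point): Centre of the lower end of the spindle's shank, on its axis, 63 mm below spindle_grip; same axes. The shank is 36 mm long below the shoulder, 16 mm in diameter, with one flat along its whole length on the +x (red end) side, 2 mm from the axis. Its last 3 mm taper to 13 mm diameter.
- stand (a point): Centre of the top of the fixed round cork stand, 72 mm across and 42 mm tall, with a 23 mm hole in which the spindle's shank hangs.
- eyelet (a point): Centre of the top rim of the steel eyelet in the middle of the clear tray (360 mm across, 6 mm thick, top 30 mm above the table; it turns stiffly about this axis, its yaw does not matter). The eyelet is a ring 45 mm across, rim 44 mm above the table. Its 18.4 mm bore goes straight down into the base. Home: shoulder on this rim, shank end 36 mm below it.
- ledge (a point): Point on the bore's axis 20 mm below the eyelet's rim, same axes as the base. From here down the bore is D-shaped: a hidden ledge fills one side up to a flat 3.2 mm from the axis. It stops the shank unless the shank's flat faces the ledge's side (sure within 8 degrees; from 20 it may catch, then bind part-way till turned on). The ledge's direction is not shown by this point: see base.
- spring (a point): Top of the spring plate on the bore's axis at rest, 28 mm below the eyelet's rim: the shank's end meets it there and pushes it down 8 mm to come home, against about 1.5 N rising to 5.5 N. If let go, the spring lifts the spindle about 8 mm.
- base: Fixed white round base under the tray, 240 mm across, 24 mm tall, origin on the table under the eyelet. Its x axis points along the red stripe on its top (seen through the tray, 28 to 118 mm from the axis). The hidden ledge's side lies somewhere between 34 and 72 degrees counter-clockwise (seen from above) of the stripe. Press the spindle lightly on the ledge and turn to find it.
- dish: Blue ceramic bowl, 90 mm across, 32 mm tall, on the tray about 120 mm from the eyelet; origin under its centre. Leave it.
- dice_cup: Red plastic dice cup, 68 mm across, 78 mm tall, on the tray about 120 mm from the eyelet; origin under its centre. Leave it.
- chips: Stack of nine chips, one piece, 39 mm across, 33 mm tall, on the tray about 120 mm from the eyelet; origin under its centre. Leave it.
- tile_rack: Stainless steel tile rack with three tiles, 100 x 36 x 31 mm, on the tray about 125 mm from the eyelet; origin under its centre. Leave it.
Not all that is in view belongs to the job. There is more than one size of the part that bears spindle_grip; the job needs the middle-sized.

How it is judged:
On the way, in this order (a step that is already met when the one before it is completed fails the run):
1. the end of the shank is inside the eyelet, the red end within 17 degrees of the stripe, not yet past the ledge (horizontal distance between spindle_tip and eyelet below 0.004 m and z of spindle_tip in the frame of eyelet between -0.022 and -0.006 m and angle between the x axis of spindle_tip and the x axis of base, either way round below 0.3 rad), for 0.1 s.
2. the flat has been found: the shank has dropped past the ledge (horizontal distance between spindle_tip and eyelet below 0.004 m and z of spindle_tip in the frame of eyelet below -0.024 m), for 0.1 s.
At the end, for the whole second after the job is handed in: The spindle's shank is keyed in the socket and pushed home: its end at least 33.5 mm below the eyelet's rim (shoulder within 2.5 mm of it), within 4 mm of the bore's axis and 4.5 degrees of upright, and the fingers still grip it (over 3 N) and hold it down against the spring (z of spindle_tip in the frame of eyelet below -0.0335 m and horizontal distance between spindle_tip and eyelet below 0.004 m and angle between spindle_tip's own z axis and vertical below 0.08 rad and contact force between the fingers and spindle above 3 N); the arm keeps its last pose, push and grip.
It fails at once if a thing on the tray was shifted more than 25 mm (distance of any of dish, dice_cup, chips, tile_rack from where it was at the start of the episode above 0.025 m).
It fails at once if a thing on the tray was tipped (angle between any of dish, dice_cup, chips, tile_rack's own z axis and vertical above 0.5 rad).
It also fails if it takes over 48 s, if anything falls off the work surface, if the arm or the gripper's body presses on something with over 40 N, if the wrist force passes 120 N, or if a joint passes its speed limit or range.

### The arm

A 6-joint arm with a two-finger parallel gripper is mounted at the origin on the work surface. World frame = base frame: x ahead of the robot, y to its left, z up, the work surface at z = 0. Lengths are in m, angles in rad, forces in N, time in s.
With the tool pointing down it reaches from about 0.35 to 0.775 m from the base axis. Payload 7.3 kg.
Tool frame: the origin (TCP) lies midway between the tips of the shut fingers; the grasp point (between the pads) lies robot.grip_depth behind it (robot.grip_depth is the distance from the TCP to the grasp point, in m); z points along the fingers, y is the direction in which the jaws open and shut (so a half turn about z gives the same grasp; the last joint's range is limited). The gripper opens to 92 mm and grips with 3 to 60 N. Pads are 19 mm wide; open, the fingers measure 130 mm over their backs; the gripper's body (75 mm by 190 mm) begins 47 mm behind the grasp point.
Start: joints at [1.192, 0.342, 1.524, -0, 1.275, -0.146], TCP at [0.121, 0.511, 0.227] pointing down, gripper open.
Joint ranges: [-2.53, 2.53], [-0.77, 2.02], [0.04, 2.7], [-1, 4.14], [0.28, 2.66], [-3.11, 3.11]. Speed limits (rad/s): [2.57, 2.57, 3.14, 3.14, 3.14, 3.14].

### API

Orientations are given as a 3x3 rotation matrix whose columns are the frame's x, y, z axes.
In Python, from plant import robot gives the robot as it stands. Calls block until the motion is done:
- robot.reach(position, orientation): joint-space move of the TCP to a pose.
- robot.line_to(position, rate=0.15, attitude=None, max_force=None): straight line of the TCP; attitude=None keeps the orientation; rate is the mean speed in m/s. With max_force (N) it stops when the force on the tool has changed by that much, and returns True; else False.
- robot.move_joints(angles): joint-space move.
- robot.gripper_open() and robot.gripper_close(): open the fingers fully, or close them until they stop; the grip force is fixed at half the most.
- robot.sleep(seconds).
- robot.inverse_kinematics(position, orientation): joint angles nearest the present ones, or None.
- robot.get_state(): the state.
- robot.capture(name): name is "scene" or "top"; returns a dict with "img" (480x640x3 uint8, red, green, blue), "fovy" (degrees; the focal length in pixels is half the picture's height over the tangent of half this angle, whatever the lens; pixels are square), "cx", "cy" (the principal point, pixels), "extrinsics" (4x4, takes a point from world to camera coordinates). Camera axes: x right, y up, looking along -z (the intrinsics and any distortion apply to the point x, -y, -z); pixel columns grow to the right and rows downward; lengths in m; the calibration is good to about 2 mm. A picture is of the moment at which its call begins. There is no depth.
A pose or a line that the arm cannot do raises robot.IKError and nothing moves.
- robot.sign_off(): hands the job in, once; it reports no verdict.
Trained networks look in the newest picture that a camera, given by its name, has taken for a name from the list of things; names that differ only in an ending like _2 or _b are one class to them, and where a whole thing is asked for, a point or a joint stands for the part that bears it (a point fixed in the world has none). Each returns a list of dicts, best first, with "conf" (0 to 1); they miss things now and then, are a little off and sometimes report something else, mostly with a low value. They report only what shows in the picture. A call takes as long as a camera call. They do not tell look-alikes from the thing itself.
- robot.boxes_of(name, camera): "xyz" ([x, y, z] in m, in world coordinates, good to about 4 mm: the middle of the surface that is visible of it).
- robot.landmark_of(name, camera): "xyz" ([x, y, z] in m, in world coordinates, good to about 4 mm: a listed point, or the origin of a listed thing).
The state is a dict: "t": time; "q": joint angles; "qvel": joint speeds; "effort": joint torques, N m; "ee_pos": TCP position; "tcp_rot": TCP orientation; "wrist_force": force on the tool from outside, world axes, zero at the start; "wrist_torque": the same for the moment, N m; "grip_width": opening from 0.0 (shut) to 1.0 (fully open).
Only numpy, scipy, OpenCV 4.12 (cv2) and the standard library are available. Lean on these libraries where they do the work, as an engineer would, in place of code of your own. Each camera call takes 0.05 s, during which the arm holds its last target.

## Working session

There is one attempt and no reset: what is moved stays moved. The work goes in short steps, each a Python script; the robot and the scene stay as the last script left them, time stands still between calls to the robot, and variables do not carry over. Pictures are saved under pics/ and viewed, and the job is handed in when it is done.

```bash
ls; mkdir -p pics; python3 - <<'E'
from plant import robot
import cv2,numpy as np
s=robot.get_state(); print(s['t'],s['ee_pos'],robot.grip_depth,s['wrist_force'])
for c in ("scene","top"):
    d=robot.capture(c); cv2.imwrite(f"pics/{c}0.png",d['img'][:,:,::-1])
    print(c,d['fovy'],d['cx'],d['cy'],np.round(d['extrinsics'],4).tolist(),[k for k in d])
    for n in ("spindle_grip","stand","eyelet","base","dish","dice_cup","chips","tile_rack"):
        print(n,[(np.round(r['xyz'],4).tolist(),round(r['conf'],2)) for r in robot.landmark_of(n,c)])
E
```

```text
pics
0.0 [0.12095948 0.51044516 0.22604925] 0.0188 [ 0.1958032  -0.11892864  0.24935426]
scene 57.1879145631385 318.4838074341609 243.3129725397181 [[0.5848, 0.8112, 0.0011, -0.2866], [-0.6869, 0.4945, 0.5326, 0.3604], [0.4315, -0.3122, 0.8464, -1.0737], [0.0, 0.0, 0.0, 1.0]] ['img', 'fovy', 'cx', 'cy', 'extrinsics']
spindle_grip [([0.6117, -0.2489, 0.0877], 0.96), ([0.4613, -0.3668, 0.048], 0.83), ([0.5026, -0.2671, 0.0699], 0.65)]
stand [([0.6149, 0.1341, 0.0309], 0.6)]
eyelet [([0.4885, 0.1234, 0.0475], 0.77), ([0.5064, -0.2643, 0.0452], 0.27)]
base []
dish [([0.5095, 0.0105, 0.0288], 0.62)]
dice_cup [([0.6102, 0.1372, 0.0296], 0.9)]
chips [([0.4554, 0.2344, 0.0301], 0.76), ([0.6109, 0.1364, 0.0294], 0.27), ([0.4887, 0.1224, 0.0488], 0.25)]
tile_rack [([0.3607, 0.0963, 0.0322], 0.93)]
top 53.494449196136756 324.41726922037975 243.65159044259102 [[-0.105, -0.9944, -0.0066, -0.005], [0.9742, -0.1042, 0.2004, -0.5746], [-0.2, 0.0146, 0.9797, -0.7687], [0.0, 0.0, 0.0, 1.0]] ['img', 'fovy', 'cx', 'cy', 'extrinsics']
spindle_grip [([0.6103, -0.249, 0.0838], 0.81), ([0.4983, -0.2694, 0.0716], 0.72), ([0.4643, -0.36, 0.0429], 0.46)]
stand [([0.5042, -0.2645, 0.0433], 0.72)]
eyelet [([0.4919, 0.1216, 0.0448], 0.9)]
base [([0.495, 0.1255, -0.0002], 0.47)]
dish [([0.5063, 0.0143, 0.0302], 0.86), ([0.4544, 0.2362, 0.0294], 0.74), ([0.5014, -0.2641, 0.0437], 0.6), ([0.4931, 0.128, 0.012], 0.29)]
dice_cup [([0.6137, 0.1444, 0.0333], 0.87)]
chips [([0.453, 0.236, 0.0287], 0.67)]
tile_rack [([0.3631, 0.0999, 0.0296], 0.89), ([0.5024, -0.2644, 0.0418], 0.67)]
```

View pics/scene0.png

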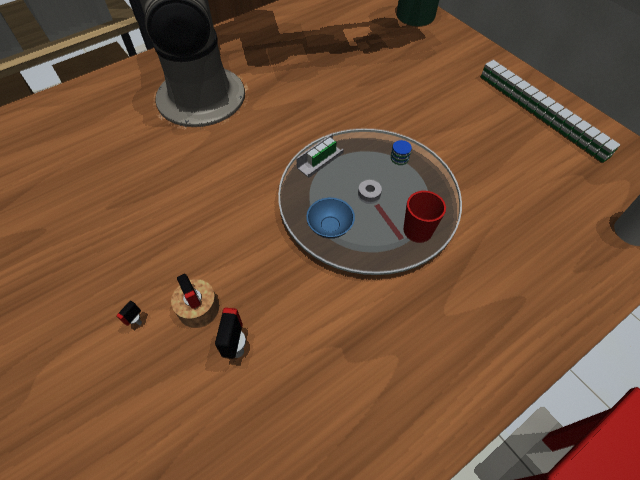

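View pics/top0.png

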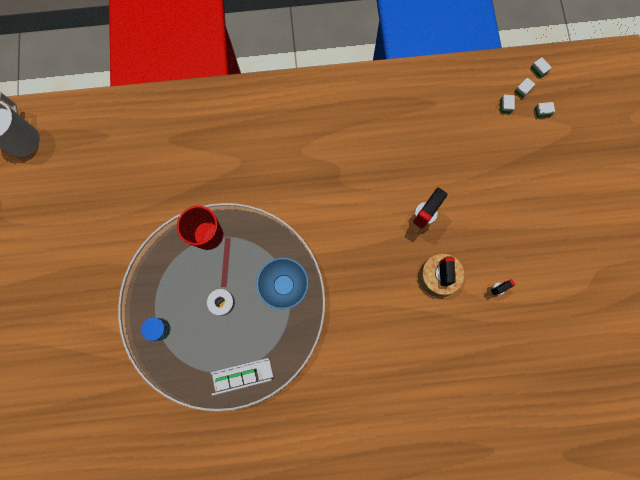

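Three look-alike spindles: one in the cork stand (scene 190,290 / top 447,270), a larger one on the table (230,333 / 431,206) and a smaller one on the table (130,312 / 503,287). The one in the stand fits the description, being mid-sized and hanging by its shoulder. I'll confirm with a crop.

```bash
python3 - <<'E'
import cv2,numpy as np
t=cv2.imread('pics/top0.png'); s=cv2.imread('pics/scene0.png')
f=lambda im,x,y,w,h,k: cv2.resize(im[y:y+h,x:x+w],None,fx=k,fy=k,interpolation=cv2.INTER_CUBIC)
a=f(t,405,170,125,140,3);b=f(s,105,260,150,105,2.8)
c=np.zeros((max(a.shape[0],b.shape[0]),a.shape[1]+b.shape[1],3),np.uint8);c[:a.shape[0],:a.shape[1]]=a;c[:b.shape[0],a.shape[1]:]=b
cv2.imwrite('pics/crop_sp.png',c)
a=f(t,195,230,60,90,6);b=f(s,340,165,90,90,5)
c=np.zeros((540,800,3),np.uint8);c[:a.shape[0],:a.shape[1]]=a;b=b[:540,:440];c[:b.shape[0],360:360+b.shape[1]]=b
cv2.imwrite('pics/crop_ey.png',c)
E
```

```text
(no output)
```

View pics/crop_sp.png

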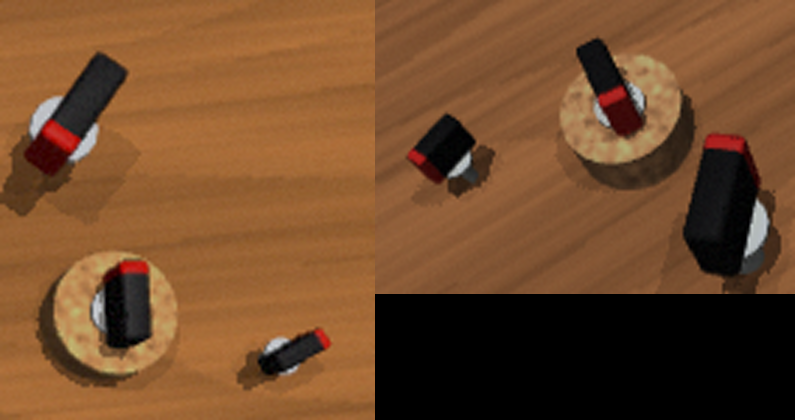

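View pics/crop_ey.png

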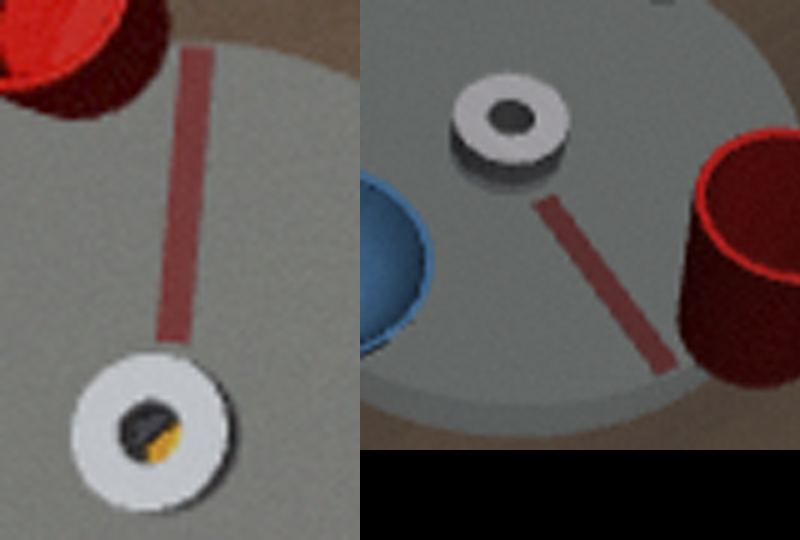

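The crop confirms it: the stand's spindle sits between the other two in size. The stripe and eyelet are clear in both views. Next I'll measure them.

```bash
cat > h.py <<'E'
import numpy as np,cv2
def cam(d):
    E=np.array(d['extrinsics']);f=240/np.tan(np.radians(d['fovy'])/2);return E,f,d['cx'],d['cy']
def proj(d,P):
    E,f,cx,cy=cam(d);p=np.atleast_2d(P)@E[:3,:3].T+E[:3,3];return np.c_[cx+f*p[:,0]/-p[:,2],cy-f*p[:,1]/-p[:,2]]
def ray(d,uv):
    E,f,cx,cy=cam(d);v=E[:3,:3].T@np.array([(uv[0]-cx)/f,-(uv[1]-cy)/f,-1]);return -E[:3,:3].T@E[:3,3],v/np.linalg.norm(v)
def onz(d,uv,z):
    o,v=ray(d,uv);return o+v*(z-o[2])/v[2]
def tri(obs):
    A=np.zeros((3,3));b=np.zeros(3)
    for d,uv in obs:
        o,v=ray(d,uv);M=np.eye(3)-np.outer(v,v);A+=M;b+=M@o
    x=np.linalg.solve(A,b)
    return x,[np.linalg.norm((np.eye(3)-np.outer(ray(d,uv)[1],ray(d,uv)[1]))@(x-ray(d,uv)[0])) for d,uv in obs]
def box(c,yaw,L=.044,W=.016,H=.044):
    R=np.array([[np.cos(yaw),-np.sin(yaw),0],[np.sin(yaw),np.cos(yaw),0],[0,0,1]])
    s=np.array([[i,j,k] for i in(-.5,.5) for j in(-.5,.5) for k in(-.5,.5)])*[L,W,H]
    return s@R.T+c
def down(yaw): # tool x = (cos,sin), z down
    c,s=np.cos(yaw),np.sin(yaw);return np.array([[c,s,0],[s,-c,0],[0,0,-1.]])
E
cat > meas.py <<'E'
from plant import robot
from h import *
from scipy.optimize import minimize
D={c:robot.capture(c) for c in("scene","top")}
import pickle;pickle.dump(D,open('D.pkl','wb'))
# eyelet
ob=[]
for c,(x,y) in dict(scene=(370,189),top=(220,302)).items():
    im=D[c]['img'].astype(int);m=(im.min(2)>135)&(np.ptp(im,axis=2)<30);m=m.astype(np.uint8)
    n,l,st,ce=cv2.connectedComponentsWithStats(m);k=[i for i in range(1,n) if abs(ce[i]-[x,y]).max()<6 and st[i][4]>50]
    mm=(l==k[0]).astype(np.uint8);cn=max(cv2.findContours(mm,0,1)[0],key=len);e=cv2.fitEllipse(cn)
    print(c,st[k[0]],e);ob.append((D[c],e[0]))
    print(' onz .044',onz(D[c],e[0],.044))
E_,r=tri(ob);print('eyelet',E_,r)
# stripe
for c,(x0,y0,x1,y1) in dict(scene=(372,200,406,242),top=(212,234,236,290)).items():
    im=D[c]['img'].astype(int);m=((im[...,0]-im[...,1])>40)
    z=np.zeros_like(m);z[y0:y1,x0:x1]=m[y0:y1,x0:x1]
    if c=="scene":
        n,l,st,ce=cv2.connectedComponentsWithStats(z.astype(np.uint8));k=1+np.argmax(st[1:,4]);z=l==k
    v,u=np.nonzero(z);P=np.array([onz(D[c],(a,b),.024) for a,b in zip(u,v)])[:,:2]
    mu=P.mean(0);w=np.linalg.svd(P-mu)[2][0]
    if w@(mu-E_[:2])<0:w=-w
    print(c,'stripe n',len(u),'yaw',np.degrees(np.arctan2(w[1],w[0])),'mean dir',np.degrees(np.arctan2(*(mu-E_[:2])[::-1])),'dist',np.linalg.norm(mu-E_[:2]), 'axis pt@73',mu-.073*w)
# grip
M={}
for c,(x0,y0,x1,y1) in dict(scene=(172,268,206,316),top=(435,250,462,290)).items():
    im=D[c]['img'].astype(int);m=(im.max(2)<60)|((im[...,0]>2.2*im[...,1])&(im[...,0]>2.5*im[...,2])&(im[...,1]<45))
    z=np.zeros_like(m);z[y0:y1,x0:x1]=m[y0:y1,x0:x1]
    n,l,st,ce=cv2.connectedComponentsWithStats(z.astype(np.uint8));k=1+np.argmax(st[1:,4]);M[c]=(l==k);print(c,st[k])
    o=D[c]['img'].copy();o[M[c]]=[0,255,0];cv2.imwrite(f'pics/mask_{c}.png',cv2.resize(o[y0-10:y1+10,x0-10:x1+10][:,:,::-1],None,fx=6,fy=6,interpolation=0))
def cost(p,cs):
    t=0
    for c in cs:
        q=proj(D[c],box(np.array(p[:3]),p[3]));h=cv2.convexHull(q.astype(np.float32))[:,0]
        S=4;x0,y0=h.min(0).astype(int)-8;w,hh=(np.ptp(h,axis=0)+16).astype(int)
        im=np.zeros((hh*S,w*S),np.uint8);cv2.fillConvexPoly(im,np.round((h-[x0,y0]+.5)*S*16).astype(np.int32),255,shift=4)
        a=cv2.resize(im,(w,hh),interpolation=cv2.INTER_AREA)/255.
        full=np.zeros((480,640));full[y0:y0+hh,x0:x0+w]=a;t+=abs(full-M[c]).sum()
    return t
for cs in(("scene","top"),):
  for y0 in(0,.15,-.15):
    r=minimize(cost,[.503,-.267,.069,y0],args=(cs,),method='Nelder-Mead',options=dict(initial_simplex=np.array([.503,-.267,.069,y0])+np.vstack([np.zeros(4),np.diag([.004,.004,.004,.2])]),maxiter=600,xatol=1e-5,fatol=.01))
    print(cs,r.x,np.degrees(r.x[3]),r.fun)
E
python3 meas.py
```

```text
scene [359 180  23  17 247] ((369.81536865234375, 188.08187866210938), (16.351551055908203, 21.825313568115234), 97.3252944946289)
 onz .044 [0.4902963  0.12383469 0.044     ]
top [207 289  26  26 450] ((219.24478149414062, 301.47515869140625), (24.656539916992188, 25.997859954833984), 42.23244857788086)
 onz .044 [0.49175135 0.12529674 0.044     ]
eyelet [0.49116789 0.12422586 0.0449365 ] [np.float64(0.0009666325667182015), np.float64(0.0009666325667182633)]
scene stripe n 162 yaw -8.439375409276021 mean dir -8.515136778377672 dist 0.07287439310412173 axis pt@73 [0.49102944 0.12414899]
top stripe n 370 yaw 4.4759106889193365 mean dir -3.5290711044060226 dist 0.08543260304139841 axis pt@73 [0.50366112 0.11327015]
scene [177 274  24  34 376]
top [439 257  16  29 383]
('scene', 'top') [ 0.49883069 -0.26680382  0.06761839 -0.0892142 ] -5.111596994518327 129.12941176470588
('scene', 'top') [ 0.49876253 -0.26688615  0.06784673 -0.09459867] -5.420104482128423 129.5607843137255
('scene', 'top') [ 0.49884951 -0.26674853  0.06760284 -0.08795466] -5.039430861533277 129.13725490196077
```

```bash
sed -i "s/top=(212,234,236,290)/top=(218,252,236,288)/; s/m=((im\[...,0\]-im\[...,1\])>40)/m=((im[...,0]-im[...,1])>25)/" meas.py
sed -i 's/z=l==k$/z=l==k\n    print(" strip px",np.nonzero(z.any(0))[0][[0,-1]],np.nonzero(z.any(1))[0][[0,-1]])/' meas.py
cat >> meas.py <<'E'
for c in M:
    o=cv2.resize(D[c]['img'][:,:,::-1],None,fx=6,fy=6,interpolation=0)
    q=proj(D[c],box(r.x[:3],r.x[3]));h=((cv2.convexHull(q.astype(np.float32))+.5)*6).astype(np.int32)
    cv2.polylines(o,[h],True,(0,255,255),1)
    cs_=[np.nonzero(M[c])[i] for i in(0,1)]
    o[::1]=o
    ys,xs=cs_;b=o[(ys.min()-10)*6:(ys.max()+10)*6,(xs.min()-15)*6:(xs.max()+15)*6].copy()
    mk=cv2.resize(M[c].astype(np.uint8),None,fx=6,fy=6,interpolation=0)[(ys.min()-10)*6:(ys.max()+10)*6,(xs.min()-15)*6:(xs.max()+15)*6]
    cn=cv2.findContours(mk,0,2)[0];cv2.drawContours(b,cn,-1,(0,255,0),1)
    cv2.imwrite(f'pics/fit_{c}.png',b)
a=cv2.imread('pics/fit_scene.png');b=cv2.imread('pics/fit_top.png');H=max(a.shape[0],b.shape[0])
pd=lambda i:cv2.copyMakeBorder(i,0,H-i.shape[0],0,0,0);cv2.imwrite('pics/fit.png',np.hstack([pd(a),pd(b)]))
E
python3 meas.py
```

```text
scene [359 180  23  17 246] ((369.84197998046875, 188.1029510498047), (16.33013916015625, 21.781429290771484), 96.65522003173828)
 onz .044 [0.49036787 0.12384338 0.044     ]
top [207 289  26  26 451] ((219.20819091796875, 301.5055236816406), (24.62417221069336, 26.13546371459961), 43.11103057861328)
 onz .044 [0.49170586 0.12536283 0.044     ]
eyelet [0.49114176 0.12433145 0.04476937] [np.float64(0.0009629666364200001), np.float64(0.000962966636419953)]
 strip px [375 402] [204 239]
scene stripe n 199 yaw -8.641458063142558 mean dir -8.831840084265487 dist 0.0729732013493103 axis pt@73 [0.49107844 0.12409582]
 strip px [221 229] [252 286]
top stripe n 201 yaw -8.435732861884494 mean dir -7.6832888805389885 dist 0.059964299014322105 axis pt@73 [0.4783575 0.1270235]
scene [177 274  24  34 377]
top [440 257  15  29 384]
('scene', 'top') [ 0.49882639 -0.26674513  0.06767555 -0.08932102] -5.1177171891572 127.38039215686274
('scene', 'top') [ 0.49938016 -0.2666546   0.07066236 -0.10451518] -5.9882786138407695 137.76470588235293
('scene', 'top') [ 0.49884655 -0.2667601   0.06759834 -0.08908026] -5.103923131953017 127.69803921568626
```

View pics/fit.png

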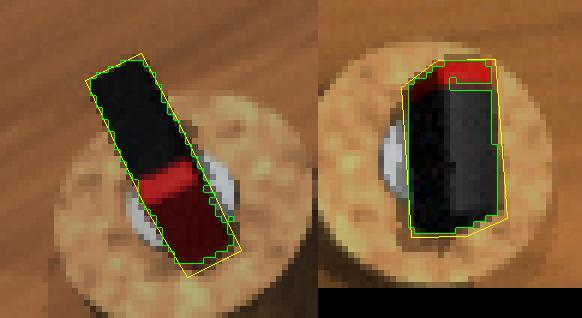

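The outline fit sits on the grip in both views, but the mask misses the bright red face. I'll fix that and refit.

```bash
sed -i "s/m=(im.max(2)<60)|.*/m=(im.max(2)<66)|((im[...,0]>2.6*im[...,1]))/" meas.py; python3 meas.py | tail -5
```

```text
scene [177 274  24  35 385]
top [440 257  15  29 385]
('scene', 'top') [ 0.49883162 -0.26666737  0.06774497 -0.09130345] -5.231302487109018 120.43921568627451
('scene', 'top') [ 0.49890335 -0.26684994  0.06707781 -0.09127998] -5.229957759619286 119.93725490196078
('scene', 'top') [ 0.49889099 -0.26687152  0.06789369 -0.09798449] -5.614098012995745 121.00784313725491
```

View pics/fit.png

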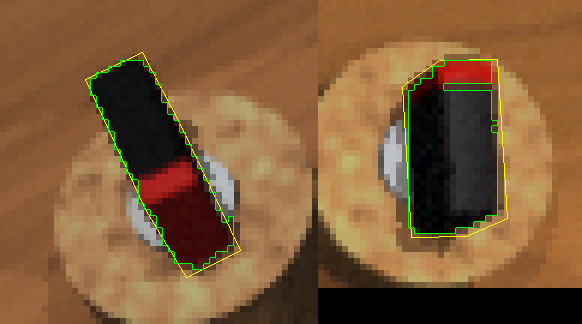

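```bash
python3 - <<'E'
from plant import robot
from h import *
r=np.radians
print(robot.get_state()['t'])
for off in(0,180):
  for p,ys in(([.4989,-.2667,.05],[-5.3]),([.4989,-.2667,.25],[-5.3]),([.491,.1245,.10],[-20,-8.5,20,45,70]),([.491,.1245,.054],[70])):
    for y in ys:
        q=robot.inverse_kinematics(np.array(p),down(r(y+off)));print(off,p,y,None if q is None else np.round(q,2))
E
```

```text
1.2
0 [0.4989, -0.2667, 0.05] -5.3 [-0.63  0.61  1.62 -0.    0.91  1.04]
0 [0.4989, -0.2667, 0.25] -5.3 [-0.63  0.4   1.37 -0.    1.37  1.04]
0 [0.491, 0.1245, 0.1] -20 [ 0.1   0.45  1.75 -0.    0.94  2.02]
0 [0.491, 0.1245, 0.1] -8.5 [ 0.1   0.45  1.75 -0.    0.94  1.82]
0 [0.491, 0.1245, 0.1] 20 [ 0.1   0.45  1.75 -0.    0.94  1.32]
0 [0.491, 0.1245, 0.1] 45 [ 0.1   0.45  1.75 -0.    0.94  0.88]
0 [0.491, 0.1245, 0.1] 70 [ 0.1   0.45  1.75 -0.    0.94  0.45]
0 [0.491, 0.1245, 0.054] 70 [ 0.1   0.52  1.79 -0.    0.83  0.45]
180 [0.4989, -0.2667, 0.05] -5.3 [-0.63  0.61  1.62 -0.    0.91 -2.1 ]
180 [0.4989, -0.2667, 0.25] -5.3 [-0.63  0.4   1.37 -0.    1.37 -2.1 ]
180 [0.491, 0.1245, 0.1] -20 [ 0.1   0.45  1.75 -0.    0.94 -1.12]
180 [0.491, 0.1245, 0.1] -8.5 [ 0.1   0.45  1.75 -0.    0.94 -1.33]
180 [0.491, 0.1245, 0.1] 20 [ 0.1   0.45  1.75 -0.    0.94 -1.82]
180 [0.491, 0.1245, 0.1] 45 [ 0.1   0.45  1.75 -0.    0.94 -2.26]
180 [0.491, 0.1245, 0.1] 70 [ 0.1   0.45  1.75 -0.    0.94 -2.7 ]
180 [0.491, 0.1245, 0.054] 70 [ 0.1   0.52  1.79 -0.    0.83 -2.7 ]
```

```bash
python3 - <<'E'
from plant import robot
from h import *
r=np.radians
x,y=.4989,-.2667
robot.reach(np.array([x,y,.15]),down(r(-5.3)))
t=robot.line_to(np.array([x,y,.0515]),rate=.1,max_force=8)
print('touch',t,robot.get_state()['ee_pos'])
if not t:
    robot.gripper_close();s=robot.get_state();print(s['grip_width']*92,s['wrist_force'],s['t'])
    robot.line_to(np.array([x,y,.13]),rate=.1);s=robot.get_state();print(s['grip_width']*92,s['wrist_force'],s['wrist_torque'],s['ee_pos'],s['t'])
    for c in("scene","top"):
        d=robot.capture(c);cv2.imwrite(f"pics/{c}1.png",d['img'][:,:,::-1])
        for n in("spindle_grip","spindle_tip"): print(c,n,[(np.round(k['xyz'],4).tolist(),round(k['conf'],2)) for k in robot.landmark_of(n,c)])
a=cv2.imread('pics/scene1.png')[200:360,80:300];b=cv2.imread('pics/top1.png')[180:340,370:590]
cv2.imwrite('pics/g1.png',cv2.resize(np.hstack([a,b]),None,fx=1.8,fy=1.8,interpolation=cv2.INTER_CUBIC))
E
```

```text
touch False [ 0.49932613 -0.26697503  0.05215336]
16.051287553155316 [ 0.05701006 -0.16710956  0.7080055 ] 6.5333
15.448165486005706 [-0.61475682 -0.20553403 -1.10333994] [-0.10385652  0.16206039  0.01503776] [ 0.49851329 -0.26644185  0.12936004] 7.4667
scene spindle_grip [([0.5005, -0.2679, 0.1448], 0.73), ([0.4605, -0.366, 0.0463], 0.73)]
scene spindle_tip [([0.5, -0.2638, 0.0843], 0.85), ([0.6056, -0.2519, -0.0015], 0.75), ([0.4651, -0.3605, 0.0013], 0.64)]
top spindle_grip [([0.6079, -0.2505, 0.0841], 0.79)]
top spindle_tip []
```

View pics/g1.png

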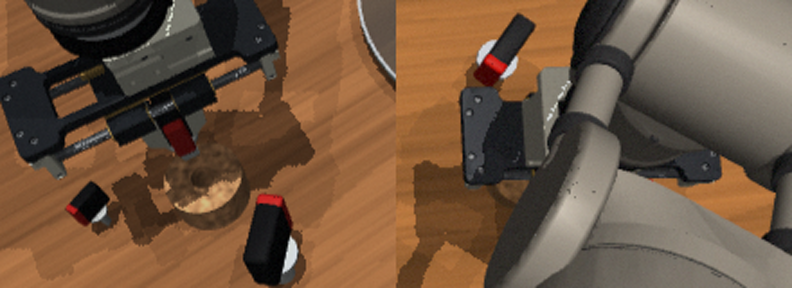

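Grasped: the opening is 16 mm and the wrist carries about 1.2 N. Now over to the eyelet with the red end along the stripe (−8.5°).

```bash
python3 - <<'E'
from plant import robot
from h import *
r=np.radians
robot.line_to(np.array([.4985,-.2665,.22]),rate=.2)
robot.reach(np.array([.491,.1245,.20]),down(r(-8.5)))
robot.line_to(np.array([.491,.1245,.105]),rate=.12,max_force=6)
robot.sleep(.2)
s=robot.get_state();print(s['grip_width']*92,s['wrist_force'],s['wrist_torque'],s['ee_pos'],s['t'],s['tcp_rot'].tolist() if hasattr(s['tcp_rot'],'tolist') else s['tcp_rot'])
for c in("scene","top"):
    d=robot.capture(c);cv2.imwrite(f"pics/{c}2.png",d['img'][:,:,::-1])
    for n in("spindle_grip","spindle_tip","eyelet"): print(c,n,[(np.round(k['xyz'],4).tolist(),round(k['conf'],2)) for k in robot.landmark_of(n,c)])
a=cv2.imread('pics/scene2.png')[110:270,290:470]
cv2.imwrite('pics/g2.png',cv2.resize(a,None,fx=3.7,fy=3.7,interpolation=cv2.INTER_CUBIC))
E
```

```text
15.85112137705214 [ 0.20606096 -0.51376262 -1.35416773] [-0.02263728  0.18737115  0.02484551] [0.49141479 0.12454575 0.10566884] 10.9667 [[0.9890177876301535, -0.1477897745478599, 0.0014136089449920453], [-0.14779009971251053, -0.9890187410196666, 0.00012782347113247475], [0.0013791947370894845, -0.0003353370935614901, -0.999998992684948]]
scene spindle_grip [([0.6109, -0.2484, 0.0849], 0.7), ([0.4922, 0.1238, 0.1192], 0.62), ([0.61, 0.1373, 0.0315], 0.56)]
scene spindle_tip [([0.4649, -0.3623, 0.0003], 0.88), ([0.4929, 0.1224, 0.0655], 0.64), ([0.6069, -0.2496, -0.0002], 0.56)]
scene eyelet [([0.4871, 0.1236, 0.0481], 0.86)]
top spindle_grip [([0.6116, -0.2497, 0.0823], 0.9), ([0.4646, -0.359, 0.0446], 0.6)]
top spindle_tip [([0.4663, -0.3615, -0.0007], 0.73)]
top eyelet [([0.4922, 0.1243, 0.0458], 0.71)]
```

View pics/g2.png

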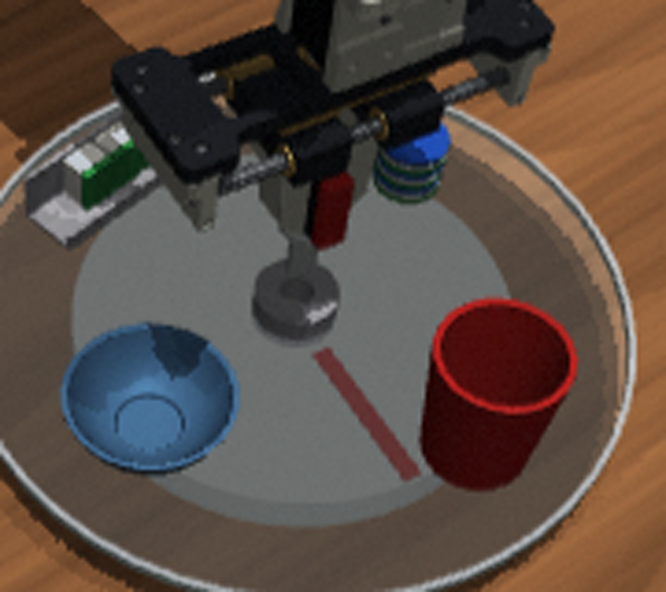

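View pics/top2.png

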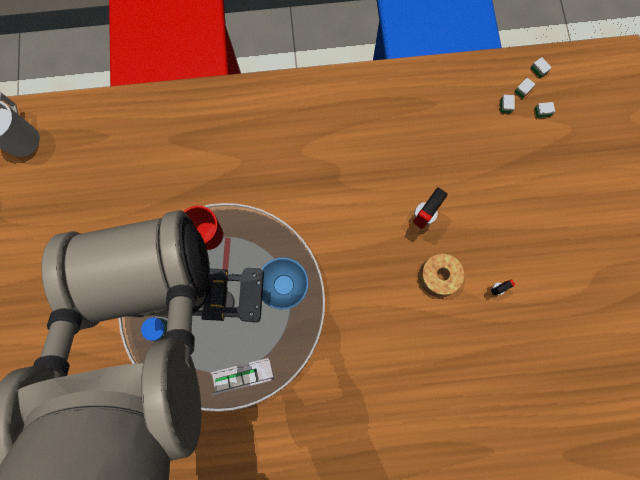

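The stand is empty, the shank hangs over the eyelet bore (crop about 298,255 against the hole at 297,290), and the red end points along the stripe. I'll go down gently, with a small search if the tip lands on the rim.

```bash
python3 - <<'E'
from plant import robot
from h import *
p0=np.array([.491,.1245]); offs=[(0,0),(.0015,0),(-.0015,0),(0,.0015),(0,-.0015),(.0025,.0015),(-.0025,-.0015),(.0015,-.0025),(-.0015,.0025)]
for o in offs:
    p=p0+o
    robot.line_to(np.r_[p,.0925],rate=.05,max_force=4)
    t=robot.line_to(np.r_[p,.074],rate=.03,max_force=4)
    s=robot.get_state();print(o,t,s['ee_pos'],s['wrist_force'],s['wrist_torque'],s['t'])
    if s['ee_pos'][2]<.082: break
    robot.line_to(np.r_[s['ee_pos'][:2],.0925],rate=.05)
E
```

```text
(0, 0) False [0.49109494 0.12450558 0.07404403] [-0.65193511 -0.11641121 -1.26075611] [-0.04096023  0.15305069 -0.03215293] 12.5333
```

It went straight in with negligible side force. Now a light touch on the ledge.

```bash
python3 - <<'E'
from plant import robot
from h import *
robot.sleep(.15)
t=robot.line_to(np.array([.491,.1245,.062]),rate=.02,max_force=3)
s=robot.get_state();print(t,s['ee_pos'],s['wrist_force'],s['wrist_torque'],s['t'],s['grip_width']*92)
E
```

```text
True [0.49124923 0.1245327  0.06899386] [-0.26294625 -0.62649637  3.3011781 ] [ 0.00160138  0.19926145 -0.02996796] 13.0583 15.570727204763317
```

```bash
python3 - <<'E'
from plant import robot
from h import *
r=np.radians;p=[.491,.1245]
for a in range(10,84,4):
    robot.line_to(np.array([*p,.0695]),rate=.02,attitude=down(r(-8.5+a)))
    if a<24: continue
    t=robot.line_to(np.array([*p,.065]),rate=.02,max_force=3)
    s=robot.get_state();print(a,t,round(s['ee_pos'][2],4),np.round(s['wrist_force'],2),np.round(s['wrist_torque'],3),round(s['t'],2))
    if s['ee_pos'][2]<.0675: break
E
```

```text
26 True 0.0671 [-1.21 -0.66 -1.58] [-0.176  0.188  0.009] 14.59
```

At +26° the force dropped and the tip began to sink, so the flat may be catching. I'll keep turning while pressing lightly.

```bash
python3 - <<'E'
from plant import robot
from h import *
r=np.radians;p=[.491,.1245]
def st(m,t=''):
    s=robot.get_state();print(m,t,np.round(s['ee_pos'],4),np.round(s['wrist_force'],2),np.round(s['wrist_torque'],3),round(s['t'],2));return s
robot.sleep(.2);st('idle')
t=robot.line_to(np.array([*p,.064]),rate=.02,max_force=3);s=st('26',t)
for a in range(30,84,4):
    if s['ee_pos'][2]<.0645:break
    z=s['ee_pos'][2]+.0005
    robot.line_to(np.array([*p,z]),rate=.02,attitude=down(r(-8.5+a)));st('rot')
    t=robot.line_to(np.array([*p,.064]),rate=.02,max_force=3);s=st(a,t)
E
```

```text
idle  [0.4904 0.1244 0.0673] [ 0.48 -0.48 -1.14] [-0.123  0.212  0.048] 14.79
26 True [0.4899 0.1242 0.0642] [ 0.71 -0.6  -1.42] [-0.056 -0.046 -0.044] 15.0
```

```bash
python3 - <<'E'
from plant import robot
from h import *
r=np.radians;p=[.491,.1245]
def st(m,t=''):
    s=robot.get_state();print(m,t,np.round(s['ee_pos'],4),np.round(s['wrist_force'],2),np.round(s['wrist_torque'],3),round(s['t'],2));return s
robot.sleep(.2);st('idle')
t=robot.line_to(np.array([*p,.0625]),rate=.02,max_force=4);robot.sleep(.2);s=st('26',t)
for a in range(30,50,4):
    robot.line_to(np.array([*p,.0625]),rate=.02,attitude=down(r(-8.5+a)));robot.sleep(.15);st(a)
    if abs(s['wrist_torque'][2])>.25: break
d=robot.capture('scene');cv2.imwrite('pics/scene3.png',d['img'][:,:,::-1])
cv2.imwrite('pics/g3.png',cv2.resize(d['img'][110:270,290:470,::-1],None,fx=3.7,fy=3.7,interpolation=cv2.INTER_CUBIC))
E
```

```text
idle  [0.4899 0.1243 0.0645] [ 0.24  0.3  -2.06] [0.009 0.055 0.023] 15.2
26 False [0.4905 0.1243 0.0622] [-2.28 -2.22 -2.23] [-0.587  0.544 -0.001] 15.67
30  [0.4908 0.1244 0.0624] [-2.09 -2.29 -2.88] [-0.58   0.575  0.026] 16.07
34  [0.4911 0.1246 0.0625] [-1.08 -0.36 -2.88] [-0.357  0.407 -0.016] 16.47
38  [0.4913 0.1246 0.0627] [ 0.08 -0.55 -0.84] [-0.163  0.198 -0.033] 16.87
42  [0.4912 0.1246 0.0626] [-0.28  0.5  -1.44] [-0.094  0.184  0.03 ] 17.27
46  [0.491  0.1245 0.0625] [-0.22 -0.36 -1.84] [-0.091  0.116 -0.002] 17.67
```

View pics/g3.png

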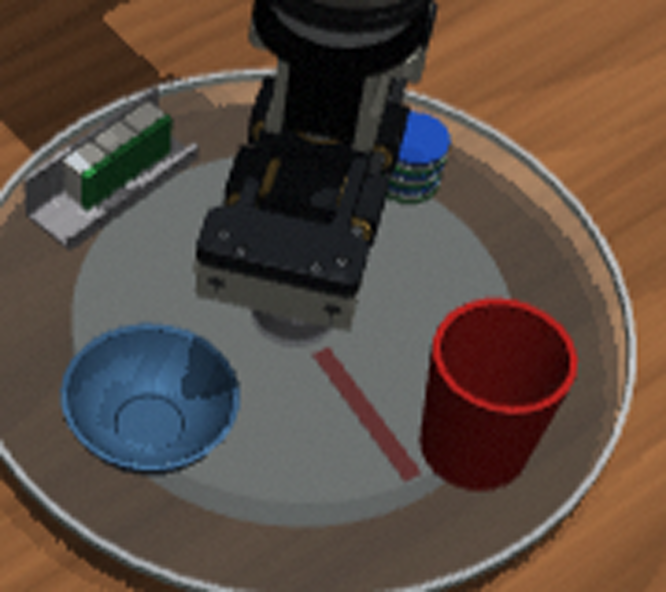

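The side forces eased to near zero between +38° and +46°, so the flat is seated and the shank is past the ledge. Now I'll push it home against the spring.

```bash
python3 - <<'E'
from plant import robot
from h import *
p=[.491,.1245]
def st(m,t=''):
    s=robot.get_state();print(m,t,np.round(s['ee_pos'],4),np.round(s['wrist_force'],2),np.round(s['wrist_torque'],3),round(s['t'],2),round(s['grip_width']*92,2));return s
for z in(.060,.058,.056,.0545,.0535,.0525,.0515,.0505):
    t=robot.line_to(np.array([*p,z]),rate=.02,max_force=12);robot.sleep(.15);s=st(z,t)
    if t or s['wrist_force'][2]>12:break
E
```

```text
0.06 False [0.4913 0.1245 0.0602] [0.44 0.45 1.23] [-0.11  -0.089 -0.045] 18.14 15.56
0.058 False [0.4912 0.1245 0.0581] [1.38 0.46 2.08] [-0.043 -0.063 -0.016] 18.54 16.18
0.056 False [0.4912 0.1245 0.0561] [1.35 0.98 2.11] [-0.05  -0.169 -0.007] 18.94 15.91
0.0545 False [0.4912 0.1245 0.0546] [1.66 0.73 3.46] [-0.02  -0.251 -0.05 ] 19.34 15.84
0.0535 False [0.4912 0.1245 0.0536] [2.95 0.41 3.53] [ 0.036 -0.341  0.   ] 19.74 15.76
0.0525 False [0.4913 0.1245 0.0534] [-0.15  0.11 12.29] [-0.082  0.193  0.05 ] 20.14 15.69
```

Hard stop at TCP z 0.0534, 15.6 mm below the ledge contact (16 expected), after the spring's rising force. One look before handing in.

```bash
python3 - <<'E'
from plant import robot
from h import *
for c in("scene","top"):
    d=robot.capture(c);cv2.imwrite(f'pics/{c}4.png',d['img'][:,:,::-1])
    for n in("spindle_grip","dish","dice_cup","chips","tile_rack"): print(c,n,[(np.round(k['xyz'],4).tolist(),round(k['conf'],2)) for k in robot.landmark_of(n,c)][:2])
robot.sleep(.5);s=robot.get_state();print(s['ee_pos'],s['wrist_force'],s['wrist_torque'],np.round(s['tcp_rot'],3).tolist(),s['t'])
a=cv2.imread('pics/scene4.png')[110:270,290:470];b=cv2.imread('pics/top4.png')[190:350,110:290]
cv2.imwrite('pics/g4.png',cv2.resize(np.hstack([a,b]),None,fx=2.2,fy=2.2,interpolation=cv2.INTER_CUBIC))
E
```

```text
scene spindle_grip [([0.6114, -0.2497, 0.0854], 0.75), ([0.4628, -0.3653, 0.0478], 0.71)]
scene dish [([0.5109, 0.0117, 0.0303], 0.64)]
scene dice_cup [([0.6154, 0.137, 0.0315], 0.84)]
scene chips [([0.4581, 0.2336, 0.0274], 0.84)]
scene tile_rack [([0.3648, 0.0979, 0.0321], 0.68), ([0.4882, 0.1265, 0.046], 0.27)]
top spindle_grip [([0.6081, -0.2486, 0.0848], 0.82), ([0.4639, -0.3621, 0.0409], 0.54)]
top dish [([0.5106, 0.0159, 0.0313], 0.88)]
top dice_cup [([0.6138, 0.1434, 0.0306], 0.75)]
top chips [([0.455, 0.2349, 0.027], 0.48)]
top tile_rack [([0.365, 0.0924, 0.0338], 0.68)]
[0.49120281 0.12453018 0.05342157] [-0.60198195 -0.83430002 13.46481265] [-0.10136915  0.26024538 -0.00378703] [[0.793, 0.609, 0.001], [0.609, -0.793, 0.0], [0.001, 0.0, -1.0]] 21.2417
```

View pics/g4.png

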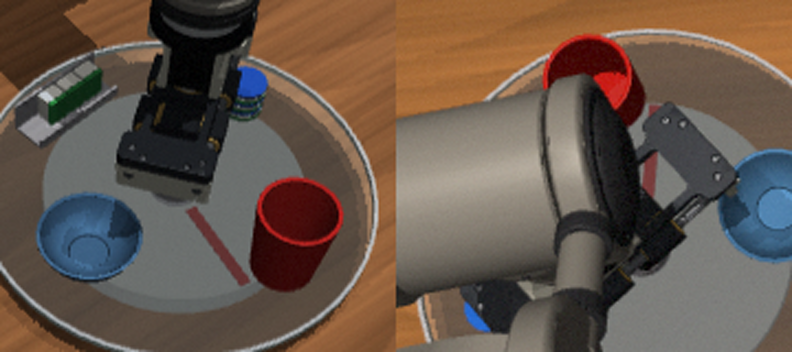

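The tray items stand where they were, and the gripper is down on the eyelet with a steady 13 N push. Handing in.

```bash
python3 - <<'E'
from plant import robot
robot.sign_off()
E
```

```text
the job is handed in; nothing more can be done
```

The spindle is in the socket and pushed home. I handed the job in at about 21 s with the gripper still holding it down; no verdict was reported.

**What I did:** I took the middle-sized spindle out of the cork stand. With its red end along the stripe it went into the eyelet on the first try, and I touched the ledge lightly at TCP z 0.0690 m. I then turned it counter-clockwise. The flat began to catch at +26° from the stripe, and the side forces eased to near zero by +38°. I left it at +46° and pushed down against the spring.

**Last checks:**
- **Depth:** it came to a hard stop at TCP z 0.0534 m, 15.6 mm below the ledge contact (16 mm expected).
- **Hold:** the wrist showed a steady push of about 13 N, the tool was upright, and the grip read about 15.7 mm on the 16 mm block.
- **Tray items:** all four measured within about 8 mm of their first positions, within the networks' error, and none looked moved in the pictures.

**Not confirmed:** the gripper hid the shoulder and grip at the end, so full seating rests on the depth and force readings. Two of the descents stopped early on the force limit although the readings just after showed no load. The downward push was unloaded and the shank kept sinking, so I took this as the flat catching part-way; turning on cleared it.

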